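Build up the bare pipe-rest post with keyed spacers

TASK

Build up the bare fixture post so that it matches its finished neighbour: take the riser and then the cradle out of the spacer rack and stack them on it, each one's lug fully home in the matching notch below. Set the parts down rather than dropping them; the rack holds them by the sides and the post's cheeks cover their ends, so you will have to put each one down on the bench and take it again the other way. Leave the blank spacer in the rack, the finished post as it is, and the other things on the bench where they are.

Things in the scene. Friction and masses are not known exactly. Their poses are not given: they have to be found in the camera images.
- bare_post: Grey steel fixture post fixed to the bench, the one that carries nothing, facing any way: foot plate 100 (x) x 60 (y) x 8 mm; on it a block 56 (x) x 40 (y) mm, top 28 mm above the bench, notched (post_notch), between two guide cheeks (cheek_top). Beyond the block's +y and -y sides it is open down to the foot plate. Origin: centre of the underside, z up.
- post_notch (a point): Centre of the bare post's top face, 28 mm above its origin, same axes. T-shaped notch here, 8 mm deep: cross bar x = -16 to +2 mm over the full 40 mm width, open at both sides; stem 14 mm wide (y = -7 to +7) from there to the +x end.
- cheek_top (a point): Top of the +x cheek of the bare post, 73 mm above the bench. The cheeks are uprights at x = -35 and +35 mm, 26 mm wide in y, about 6 mm thick, inner faces 64 mm apart. That leaves 4 mm, no room for a finger, between them and a spacer's ends, so a spacer let down there must be held by its long sides (+y and -y).
- finished_post: A second post, same shape and frame, fixed elsewhere and facing any way, already built up with riser_done and cradle_done to 76 mm high: the pattern to copy.
- riser_done: Lower spacer already seated in the finished post; shape and frame of riser. Loose, only resting there.
- cradle_done: Upper spacer already seated on riser_done; shape and frame of cradle. Loose, only resting there.
- spacer_rack: Dark steel rack fixed to the bench, 56 (x) x 154 (y) mm: floor 5 mm thick and four upright walls 50 mm long (x), 4 mm thick, up to 36 mm above the bench, at y = -75, -25, 25, 75 mm. Three cells, centres y = -50, 0, 50 mm, hold riser, cradle and blank in any order. Origin: centre of the underside, z up.
- rack_cell (a point): Floor of the middle rack cell. Cells are 46 mm wide and open at the top and at both ends (-x, +x). Each spacer stands on its lug on this floor, lengthwise along the rack's x. The walls leave no room for fingers at its long sides; it can be gripped only over its length, at its two ends (56 mm).
- riser: Lower spacer: plain steel block 56 (x) x 40 (y) mm, 33 mm high with its lug, 0.18 to 0.35 kg. Body from 7 to 33 mm above the origin, lug 0 to 7 mm. Origin: centre of the footprint at the foot of the lug; z up. Stands safely on its lug. Seated, its x points as the post's x and its origin is 21 mm above the post's origin.
- riser_lug (a point): Riser's origin, foot of its T-shaped lug: cross bar x = -14 to 0 mm, y = -18 to 18 mm; stem 10 mm wide from there to x = +26 mm; lowest 3 mm stepped in 1.5 mm. Enters the post's notch with 2 mm clearance all round, only with +x the same way.
- riser_notch (a point): Centre of the riser's top face, 33 mm above its origin, same axes. H-shaped notch 8 mm deep: two slots over the full width, x = -25 to -11 and 0 to +16 mm, joined by a slot y = -7 to +7 mm.
- cradle: Upper spacer: plain steel block 56 (x) x 40 (y) mm, 29 mm high with its lug, 0.18 to 0.35 kg; pipe channel 24 mm wide, 8 mm deep across its top along y. Body from 7 to 29 mm above the origin, lug 0 to 7 mm. Origin: centre of the footprint at the foot of the lug; z up. Stands safely on its lug. Seated, its origin is 26 mm above the riser's.
- cradle_lug (a point): Cradle's origin, foot of its H-shaped lug: cross bars x = -23 to -13 and +2 to +14 mm, y = -18 to 18 mm, joined by a web 10 mm wide; lowest 3 mm stepped in 1.5 mm. Enters the riser's top notch with 2 mm clearance all round, only with +x the same way as the riser's.
- blank: Third spacer in the rack, not needed: 56 x 40 mm, 33 mm high, flat top without notch or channel, one wide cross-bar lug that fits neither notch. Frame like the riser's. It stays in its cell.
- tape_measure: Bystander: yellow tape measure, 34 x 84 x 64 mm high. Origin: centre of the underside.
- magnet_square: Bystander: red welding magnet square, 83 x 90 x 14 mm high. Origin: centre of the underside.
- big_nut: Bystander: large steel hexagon nut, 36 x 41 x 19 mm high. Origin: centre of the underside.
- elbow: Bystander: pale grey pipe elbow, 43 x 43 x 26 mm high. Origin: centre of the underside.
- marker: Bystander: marker pen lying down, 18 x 128 (y) x 18 mm high. Origin: centre of the underside.
- tungsten_box: Bystander: flat red electrode box, 32 x 165 (y) x 17 mm high. Origin: centre of the underside.
- rod_tube: Bystander, fixed: brown filler-rod tube lying on the bench, 38 x 422 (y) x 38 mm. Origin: centre of the underside.
- cabinet_corner (a point): Nearest right bottom corner of the blue parts cabinet that stands fixed on the bench, about 210 mm high: from here it reaches 300 mm away from the robot (+x) and 140 mm to the left (+y). Keep well clear of it.
- orange_cup: Bystander: orange gas cup standing up, diameter 23, 42 mm high. Origin: centre of the underside.
There are look-alikes about, which are no part of the job. Leave any yellow look-alike of the riser alone.

How it is judged:
On the way, in this order (a step that is already met when the one before it is completed fails the run):
1. the riser stands fully home in the notch of the bare post (horizontal distance between riser and bare_post below 0.005 m and z of riser in the frame of bare_post between 0.018 and 0.0235 m and angle between riser's own z axis and vertical below 0.06 rad), for 0.2 s.
2. the cradle stands fully home in the notch of the riser on the bare post (all of step 1 and horizontal distance between cradle and riser below 0.005 m and z of cradle in the frame of bare_post between 0.0435 and 0.0505 m and angle between cradle's own z axis and vertical below 0.06 rad), for 0.2 s.
At the end, for the whole second after the job is handed in: The riser is seated in the bare post (centres within 5 mm horizontally, origin 18 to 23.5 mm above the post's origin, upright within 0.06 rad) and the cradle is seated on the riser (centres within 5 mm, origin 43.5 to 50.5 mm above the post's origin, upright within 0.06 rad), both at rest (all of step 2 and linear speed of each of riser, cradle below 0.01 m/s); the robot touches nothing.
It fails at once if the riser is dropped or thrown: it moves faster than 0.45 m/s while no finger touches it (contact force between the fingers and riser below 0.01 N and linear speed of riser above 0.45 m/s).
It fails at once if the cradle is dropped or thrown: it moves faster than 0.45 m/s while no finger touches it (contact force between the fingers and cradle below 0.01 N and linear speed of cradle above 0.45 m/s).
It fails at once if a spacer of the finished post is shifted by more than 10 mm (distance of any of riser_done, cradle_done from where it was at the start of the episode above 0.01 m).
It fails at once if the blank spacer is shifted by more than 15 mm (distance of blank from where it was at the start of the episode above 0.015 m).
It fails at once if a bystander is shifted by more than 30 mm (distance of any of tape_measure, magnet_square, big_nut, elbow, marker, tungsten_box, orange_cup from where it was at the start of the episode above 0.03 m).
It also fails if it takes over 72 s, if anything falls off the work surface, if the arm or the gripper's body presses on something with over 40 N, if the wrist force passes 120 N, or if a joint passes its speed limit or range.

ROBOT

A 6-joint arm with a two-finger parallel gripper is mounted at the origin on a cart in front of the work surface, level with it; the furniture and walls round the work are solid. World frame = base frame: x ahead of the robot, y to its left, z up, the work surface at z = 0. Lengths are in m, angles in rad, forces in N, time in s.
With the tool pointing down it reaches from about 0.35 to 0.8 m from the base axis. Payload 7.3 kg.
Tool frame: the origin (TCP) lies between the finger pads; the fingertips stand 25 mm ahead of it and the grasp point (between the pads) lies 6 mm ahead of it (r.tip_extent is the distance from the TCP to the fingertips, in m); z points along the fingers, y is the direction in which the jaws open and shut (so a half turn about z gives the same grasp; the last joint's range is limited). The gripper opens to 85 mm and grips with 20 to 120 N. Pads are 22 mm wide; open, the fingers measure 114 mm over their backs; the gripper's body (76 mm by 85 mm) begins 54 mm behind the grasp point. The pads swing forward as they close: fully open they stand 13 mm farther back than shut.
Start: joints at [1.131, 0.342, 1.524, -0, 1.275, -0.146], TCP at [0.152, 0.503, 0.256] pointing down, gripper open.
Joint ranges: [-2.53, 2.53], [-0.77, 2.02], [0.04, 2.7], [-1, 4.14], [0.28, 2.66], [-3.11, 3.11]. Speed limits (rad/s): [2.57, 2.57, 3.14, 3.14, 3.14, 3.14].

INTERFACE

Orientations are given as a unit quaternion [x, y, z, w].
In Python, from workcell import r, command_gripper, optics gives the robot as it stands. The module is installed in compiled form; this text tells all that it offers. Calls block until the motion is done:
- r.reach(position, orientation): joint-space move of the TCP to a pose.
- r.move_straight(position, orientation=None, speed=0.15, max_force=None): straight line of the TCP; orientation=None keeps the orientation; speed is the mean speed in m/s. With max_force (N) it stops when the force on the tool has changed by that much, and returns True; else False.
- r.movej(angles): joint-space move.
- command_gripper(opening, force=None): finger opening in m; force is the grip in N (None keeps the last); returns when the fingers have stopped.
- r.hold(seconds).
- r.solve_ik(position, orientation): joint angles nearest the present ones, or None.
- r.read_state(): the state.
- optics.get_image(name): name is "scene" or "side" or "wrist"; returns (picture, depth): 480x640x3 uint8, red, green, blue; 480x640 float32, m along the optical axis (not along the pixel's ray), 0 where there is no reading.
- optics.camera_model(name): a dict with "K" (3x3 intrinsics, pixels), "R" (3x3) and "t" (3): a world point X has camera coordinates R X + t; the wrist camera has in their place "tool_from_camera" (4x4, takes a point from camera to tool coordinates, whose origin is the TCP and whose axes are the flange's). Camera axes: x right, y down, z forward; pixel columns grow to the right and rows downward; lengths in m; the calibration is good to about 2 mm. A picture is of the moment at which its call begins: read the wrist's pose just before it. camera_model takes no time and is no camera call.
A pose or a line that the arm cannot do raises r.PlanningError and nothing moves.
- r.finish_job(): hands the job in, once; it reports no verdict.
The state is a dict: "time_s": time; "joint_positions": joint angles; "dq": joint speeds; "tau": joint torques, N m; "eef_pos": TCP position; "eef_rot": TCP orientation; "contact_force": force on the tool from outside, world axes, zero at the start; "torque": the same for the moment, N m; "grip_width": finger opening in m.
Only numpy, scipy, OpenCV 4.12 (cv2) and the standard library are available. Lean on these libraries where they do the work, as an engineer would, in place of code of your own. Each camera call takes 0.05 s, during which the arm holds its last target.

## Working session

There is one attempt and no reset: what is moved stays moved. The work goes in short steps, each a Python script; the robot and the scene stay as the last script left them, time stands still between calls to the robot, and variables do not carry over. Pictures are saved under pics/ and viewed, and the job is handed in when it is done.

```bash
mkdir -p pics; ls; cat > h.py <<'E'
import numpy as np, cv2
from workcell import r, command_gripper, optics
from scipy.spatial.transform import Rotation as R
def snap(n,f):
    im,d=optics.get_image(n); cv2.imwrite('pics/%s.png'%f,im[:,:,::-1]); np.savez('pics/%s.npz'%f,im=im,d=d); return im,d
E
python3 - <<'E'
from h import *
for n in('scene','side'):
    snap(n,n+'0'); m=optics.camera_model(n); print(n,{k:np.round(v,4).tolist() for k,v in m.items()})
s=r.read_state();T0=s['eef_pos'],s['eef_rot']; print(T0,s['time_s'],r.tip_extent)
snap('wrist','wrist0');m=optics.camera_model('wrist'); print({k:np.round(v,4).tolist() for k,v in m.items()})
E
```

```text
pics
scene {'K': [[567.362, 0.0, 313.3477], [0.0, 567.362, 238.6314], [0.0, 0.0, 1.0]], 'R': [[-0.7866, -0.6174, -0.0018], [-0.2771, 0.3556, -0.8926], [0.5518, -0.7016, -0.4508]], 't': [0.4701, 0.245, 1.2957]}
side {'K': [[529.1809, 0.0, 319.9221], [0.0, 529.1809, 235.32], [0.0, 0.0, 1.0]], 'R': [[0.971, -0.2389, -0.0135], [-0.174, -0.666, -0.7254], [0.1642, 0.7067, -0.6882]], 't': [-0.6045, 0.1174, 1.113]}
(array([0.15187517, 0.50221325, 0.25570208]), array([ 1.46377503e-01,  9.89228567e-01, -6.55153965e-04, -1.97782900e-04])) 0.1 0.025
{'K': [[408.1772, 0.0, 324.6554], [0.0, 408.1772, 235.903], [0.0, 0.0, 1.0]], 'tool_from_camera': [[-0.0001, -0.9618, -0.2736, 0.0693], [1.0, 0.0001, -0.0008, 0.0007], [0.0008, -0.2736, 0.9618, -0.1172], [0.0, 0.0, 0.0, 1.0]]}
```

View pics/scene0.png

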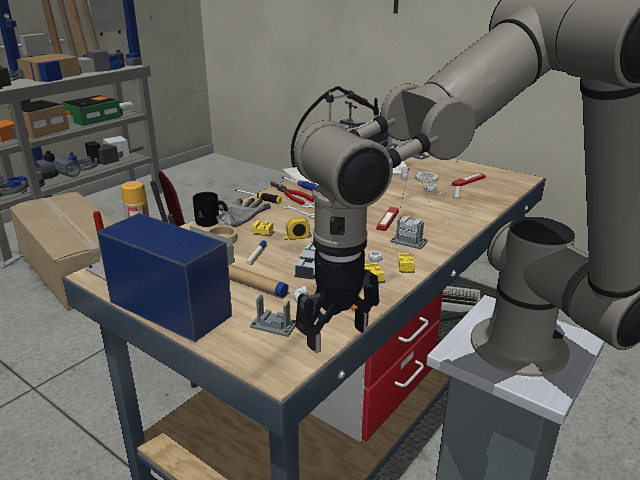

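View pics/side0.png

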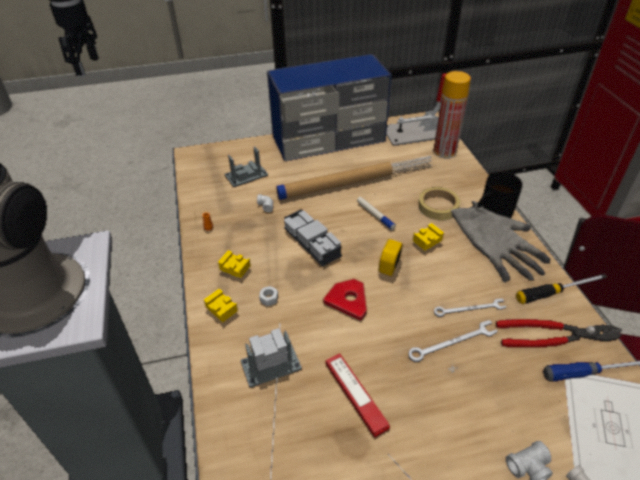

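View pics/wrist0.png

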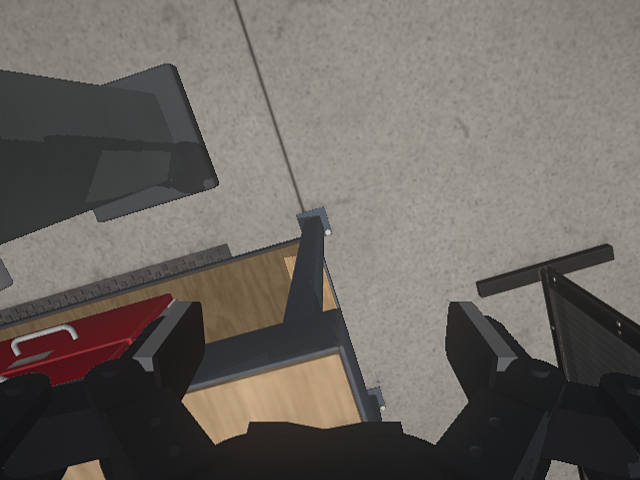

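The side picture shows the bare post at (245,167), the finished post at (270,357) and the rack with three grey spacers at (312,237). The yellow look-alikes are at (235,264), (220,305) and (428,236). I'll get coarse positions next.

```bash
cat >> h.py <<'E'
def cast(n,px,z=0.):
    m=optics.camera_model(n); K,Rm,t=m['K'],np.array(m['R']),np.array(m['t'])
    c=-Rm.T@t; d=Rm.T@np.linalg.solve(K,[px[0],px[1],1.]); return c+d*(z-c[2])/d[2]
E
python3 - <<'E'
from h import *
for k,p,z in [('bare',(245,172),0.01),('fin',(270,370),0.005),('fintop',(268,345),.07),('rack',(312,237),.035),('rackend1',(295,220),.035),('rackend2',(328,252),.035),('cup',(208,228),0),('elbow',(265,208),0),('tubeend',(282,192),.019),('tubeend2',(390,168),.019),('nut',(268,297),.01),('y1',(235,264),.015),('y2',(220,305),.015),('y3',(428,236),.015),('square',(348,298),.01),('tape',(391,262),.03),('marker',(377,213),.01),('box',(357,393),.01),('cab',(287,157),0),('edgeL',(176,150),0),('edge',(190,440),0)]:
    print(k,np.round(cast('side',p,z),3))
z=np.load('pics/side0.npz')['im']
cv2.imwrite('pics/sidecrop.png',cv2.resize(z[130:390,180:420],None,fx=3,fy=3,interpolation=2)[:,:,::-1][:600] if 0 else cv2.resize(z[130:390,180:440],(600,600),interpolation=2)[:,:,::-1])
E
```

```text
bare [0.491 0.287 0.01 ]
fin [ 0.452 -0.315  0.005]
fintop [ 0.455 -0.306  0.07 ]
rack [ 0.599 -0.024  0.035]
rackend1 [0.574 0.041 0.035]
rackend2 [ 0.622 -0.078  0.035]
cup [ 0.376  0.104 -0.   ]
elbow [0.519 0.141 0.   ]
tubeend [0.568 0.169 0.019]
tubeend2 [0.859 0.195 0.019]
nut [ 0.477 -0.148  0.01 ]
y1 [ 0.423 -0.044  0.015]
y2 [ 0.38  -0.149  0.015]
y3 [ 0.858 -0.066  0.015]
square [ 0.634 -0.191  0.01 ]
tape [ 0.744 -0.136  0.03 ]
marker [0.774 0.043 0.01 ]
box [ 0.591 -0.401  0.01 ]
cab [0.613 0.339 0.   ]
edgeL [0.318 0.453 0.   ]
edge [ 0.301 -0.409  0.   ]
```

View pics/sidecrop.png

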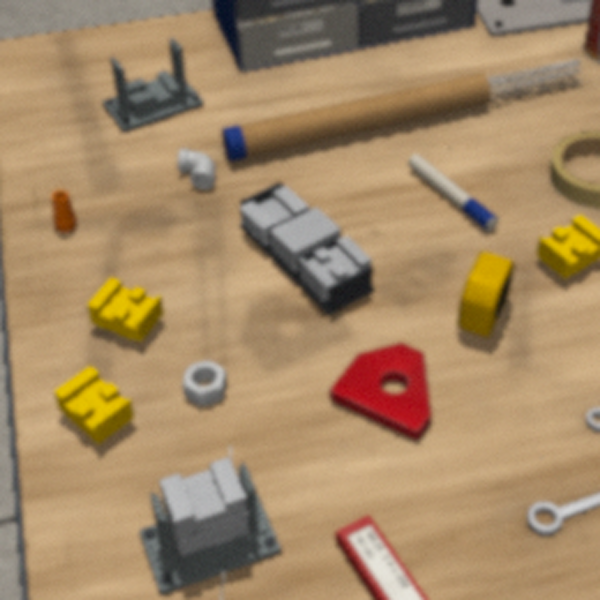

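Inside the rack, the end nearer the cabinet shows a cradle (channel), the middle one is plain (blank), and the near end at crop (335,270) shows an H notch, which is the riser. I'll look closer with the wrist camera.

```bash
cat >> h.py <<'E'
def down(a):
    y=np.array([np.cos(a),np.sin(a),0]); z=np.array([0,0,-1.]); x=np.cross(y,z)
    return R.from_matrix(np.c_[x,y,z]).as_quat()
def bestdown(p,a):
    "choose a or a+pi, nearest to joint 6 centre"
    best=None
    for k in(0,1,-1):
        try: q=r.solve_ik(p,down(a+k*np.pi))
        except Exception: q=None
        if q is not None and (best is None or abs(q[5])<best[0]): best=(abs(q[5]),down(a+k*np.pi),q)
    return best[1]
def wsnap(f):
    s=r.read_state(); im,d=snap('wrist',f)
    np.savez('pics/%s.npz'%f,im=im,d=d,p=s['eef_pos'],q=s['eef_rot']); print(f,s['time_s'],np.round(s['eef_pos'],4)); return im
def wcam(f):
    z=np.load('pics/%s.npz'%f); m=optics.camera_model('wrist'); T=np.eye(4);T[:3,:3]=R.from_quat(z['q']).as_matrix();T[:3,3]=z['p']
    return np.array(m['K']),T@np.array(m['tool_from_camera'])
def wcast(f,px,z):
    K,T=wcam(f); px=np.atleast_2d(np.float64(px))
    d=np.c_[px,np.ones(len(px))]@np.linalg.inv(K).T@T[:3,:3].T; c=T[:3,3]
    return c+d*((z-c[2])/d[:,2:])
def wproj(f,P):
    K,T=wcam(f); c=(np.atleast_2d(P)-T[:3,3])@T[:3,:3]; u=c@K.T; return u[:,:2]/u[:,2:]
E
python3 - <<'E'
from h import *
a=np.radians(73)
for n,p in [('bare1',(0.47,0.26,0.25)),('mid1',(0.46,0.06,0.35)),('rack1',(0.585,-0.02,0.22)),('fin1',(0.46,-0.28,0.25))]:
    q=bestdown(p,a); r.reach(p,q); wsnap(n); print(np.round(r.read_state()['joint_positions'],2))
E
```

```text
bare1 1.6333 [0.4695 0.2608 0.2501]
[ 0.36  0.37  1.5   0.    1.27 -0.91]
mid1 2.5833 [0.4599 0.0609 0.3494]
[-0.03  0.17  1.5   0.    1.47 -1.31]
rack1 3.4417 [ 0.5849 -0.0191  0.2206]
[-0.16  0.48  1.41  0.    1.25 -1.44]
fin1 5.725 [ 0.4601 -0.2797  0.2502]
[-0.69  0.37  1.5   0.    1.27  1.18]
```

View pics/bare1.png

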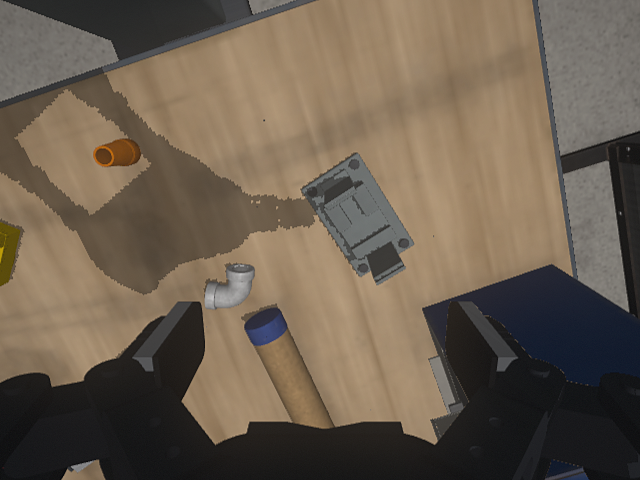

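View pics/mid1.png

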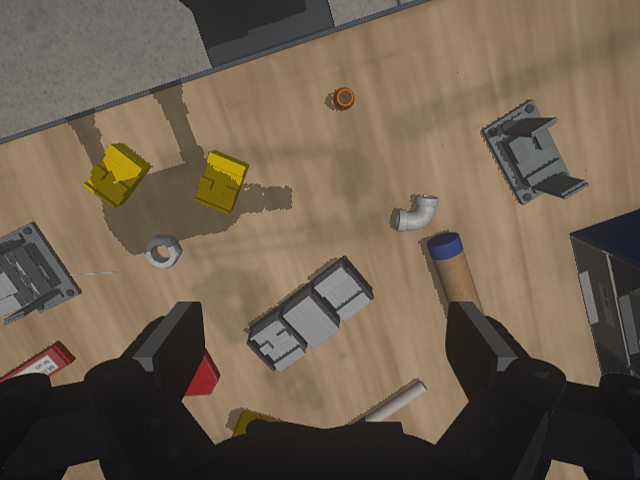

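View pics/rack1.png

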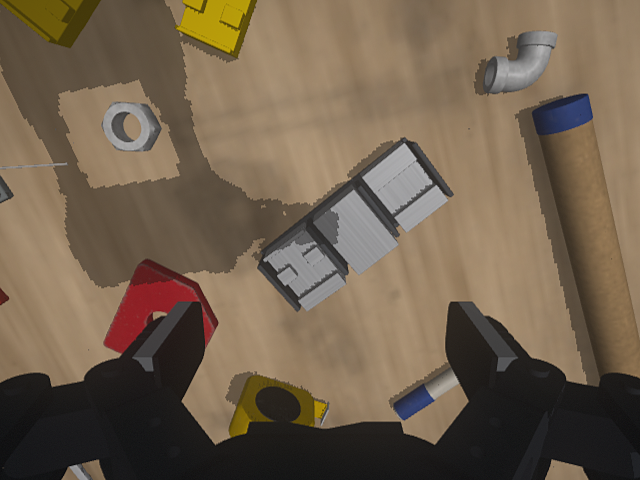

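View pics/fin1.png

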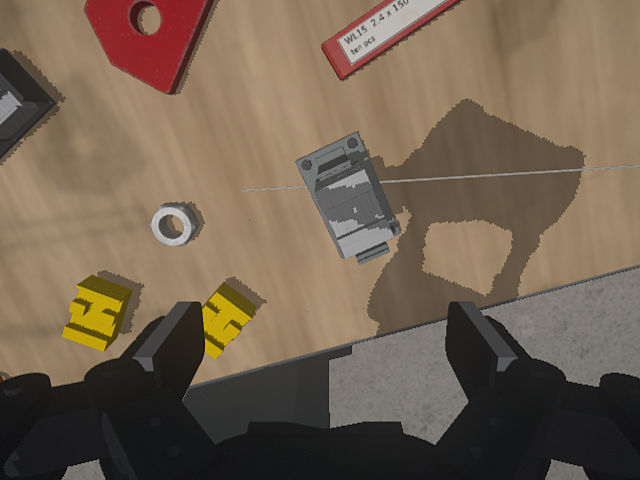

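In rack1 the riser (H notch) is at (305,270), the blank at (352,230) and the cradle (channel) at (407,185). The bare post in bare1 is at (357,217). I'll check these in close crops.

```bash
python3 - <<'E'
from h import *
def crop(f,x0,y0,x1,y1,k):
    im=cv2.imread('pics/%s.png'%f)[y0:y1,x0:x1]; cv2.imwrite('pics/%s_c.png'%f,cv2.resize(im,None,fx=k,fy=k,interpolation=cv2.INTER_CUBIC))
crop('rack1',250,130,460,320,3.5)
crop('bare1',290,140,430,290,4)
E
```

```text
(no output)
```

View pics/rack1_c.png

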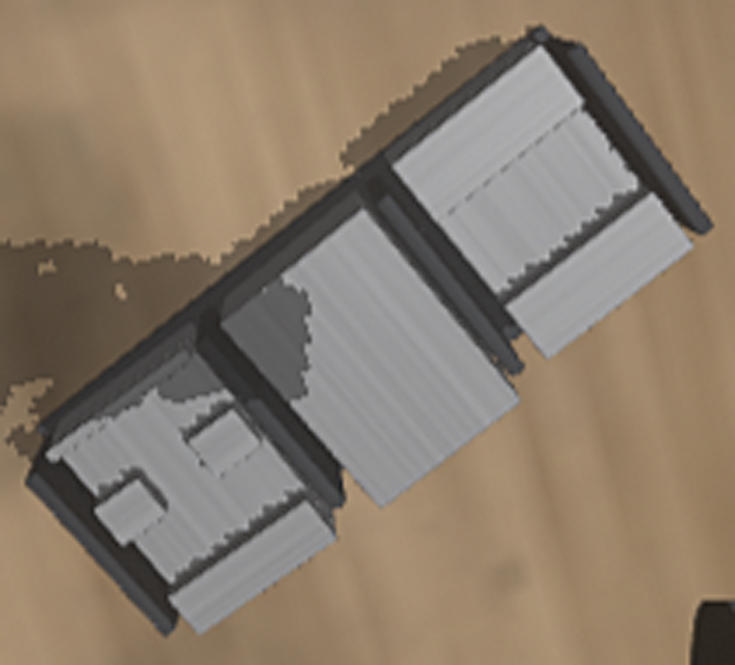

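View pics/bare1_c.png

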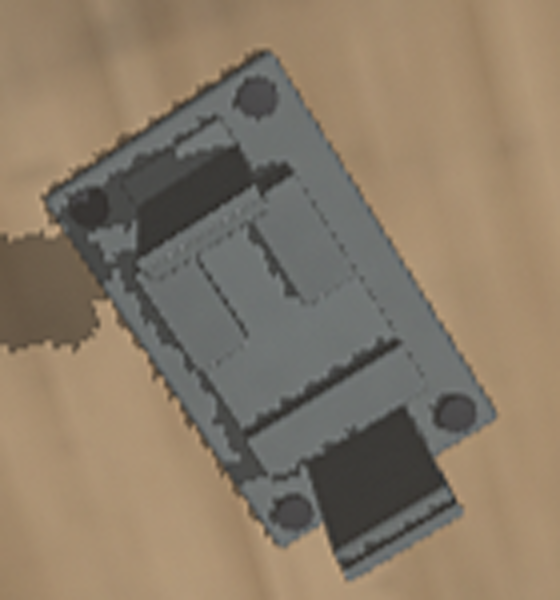

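The riser's wide land is at the lower right of the crop, so its +x points that way. The blank is plain and the cradle has the channel. On the bare post the stem runs to the upper left, so its +x points there. Next I'll compute the poses.

```bash
cat >> h.py <<'E'
def fitrect(P,Q):
    "rigid 2D fit: model points Q (x,y) -> world P; returns centre, angle, residuals"
    P=np.asarray(P)[:,:2];Q=np.asarray(Q,float);p0,q0=P.mean(0),Q.mean(0)
    A=(Q-q0)[:,0]+1j*(Q-q0)[:,1];B=(P-p0)[:,0]+1j*(P-p0)[:,1]
    th=np.angle((A.conj()*B).sum());c,s=np.cos(th),np.sin(th);M=np.array([[c,-s],[s,c]])
    o=p0-M@q0; return o,th,np.round(((P-o)-Q@M.T)*1e3,1)
E
python3 - <<'E'
from h import *
C=lambda L,k,o: np.array(L)/k+np.array(o)-0.0
# blank: left, top, right, bottom corners ; rack x -> lower-right assumed (+x = riser +x)
rc=lambda L:C(L,3.5,(250,130))
# image order for orientation: x lower-right; find y by right hand rule numerically
b=wcast('rack1',rc([(218,325),(365,207),(520,402),(382,505)]),.038)
c=wcast('rack1',rc([(387,163),(543,45),(692,243),(548,356)]),.034)
ri=wcast('rack1',rc([(200,632),(337,535)]),.038)
for n,P in(('blank',b),('cradle',c)):
    print(n,[round(np.linalg.norm(P[i]-P[(i+1)%4])*1e3,1) for i in range(4)])
    for sgn in(1,-1):
        o,t,res=fitrect(P,[(-.028,-.02*sgn),(-.028,.02*sgn),(.028,.02*sgn),(.028,-.02*sgn)]); print(o,np.degrees(t),res.tolist())
print('riser',ri, np.linalg.norm(ri[0]-ri[1]))
P=wcast('bare1',C([(45,200),(268,50),(495,415),(282,545)],4,(290,140)),.008)
print(P)
for sgn in(1,-1):
    o,t,res=fitrect(P,[(.05,.03*sgn),(.05,-.03*sgn),(-.05,-.03*sgn),(-.05,.03*sgn)]); print('post',o,np.degrees(t),res.tolist())
E
```

```text
blank [np.float64(40.5), np.float64(55.5), np.float64(38.3), np.float64(55.3)]
[ 6.05126068e-01 -4.02849129e-04] 22.845622058176687 [[0.3, -0.3], [0.4, 0.3], [0.2, -0.7], [-0.9, 0.7]]
[ 6.05126068e-01 -4.02849129e-04] 24.036094152000857 [[16.0, -36.4], [-15.7, 37.5], [-15.5, 35.5], [15.2, -36.5]]
cradle [np.float64(40.1), np.float64(54.0), np.float64(39.0), np.float64(56.0)]
[0.58322536 0.0441467 ] 22.75734879695579 [[-0.2, -0.3], [1.2, 0.4], [-0.5, -0.6], [-0.5, 0.6]]
[0.58322536 0.0441467 ] 24.368586953269872 [[15.5, -36.3], [-15.1, 37.7], [-16.2, 35.4], [15.8, -36.8]]
riser [[ 0.65561022 -0.0557406   0.038     ]
 [ 0.64177846 -0.01892899  0.038     ]] 0.03932444848945797
[[0.45403416 0.24347649 0.008     ]
 [0.43699584 0.2996088  0.008     ]
 [0.53165614 0.32721904 0.008     ]
 [0.54816479 0.27175942 0.008     ]]
post [0.49271273 0.28551594] -163.44524778129667 [[0.7, 1.0], [0.8, -0.4], [-0.4, -1.3], [-1.0, 0.8]]
post [0.49271273 0.28551594] -163.64035075882762 [[17.7, -56.7], [-16.2, 57.0], [-17.5, 56.4], [15.9, -56.6]]
```

```bash
cat >> h.py <<'E'
def tips(f):
    z=np.load('pics/%s.npz'%f); m=optics.camera_model('wrist'); K=np.array(m['K']);d=z['d']
    v,u=np.nonzero((d>0.02)&(d<0.2)); D=d[v,u]
    P=np.c_[(u-K[0,2])*D/K[0,0],(v-K[1,2])*D/K[1,1],D]; T=np.array(m['tool_from_camera']); return P@T[:3,:3].T+T[:3,3]
E
python3 - <<'E'
from h import *
pts=tips('fin1')
print(r.read_state()['grip_width'])
for s in(1,-1):
    q=pts[(pts[:,1]*s>0.02)&(pts[:,1]*s<.08)]; print(np.round(np.percentile(q[:,2],[50,90,99,100])*1e3,1), np.round(np.percentile(q[:,1]*1e3,[0,1,50,99]),1))
# two-yaw shots of bare post
o=np.array([0.4927,0.2855]); th=np.radians(-163.5)
print(bestdown((*o,.2),th+np.pi/2))
for k,(n,a) in enumerate((('bp1',th+np.pi/2),('bp2',th-np.pi/2))):
    p=(*o,.2); r.reach(p,down(a)); wsnap(n); print(r.read_state()['joint_positions'][5])
E
```

```text
0.08551613968927455
[-42.  -10.2   7.8  12.8] [20.  20.8 44.7 67.6]
[-42.3 -11.1   7.8  12.9] [-75.1 -70.5 -46.7 -20.9]
[-0.14349262  0.98965139  0.          0.        ]
bp1 7.8167 [0.4932 0.2846 0.2001]
1.6732964338993175
bp2 10.5167 [0.4927 0.2855 0.2   ]
-1.467820880920744
```

```bash
python3 - <<'E'
from h import *
for f in('bp1','bp2'):
    im=cv2.imread('pics/%s.png'%f)[80:380,120:520]; cv2.imwrite('pics/%s_c.png'%f,cv2.resize(im,None,fx=2,fy=2,interpolation=cv2.INTER_CUBIC))
E
```

```text
(no output)
```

View pics/bp1_c.png

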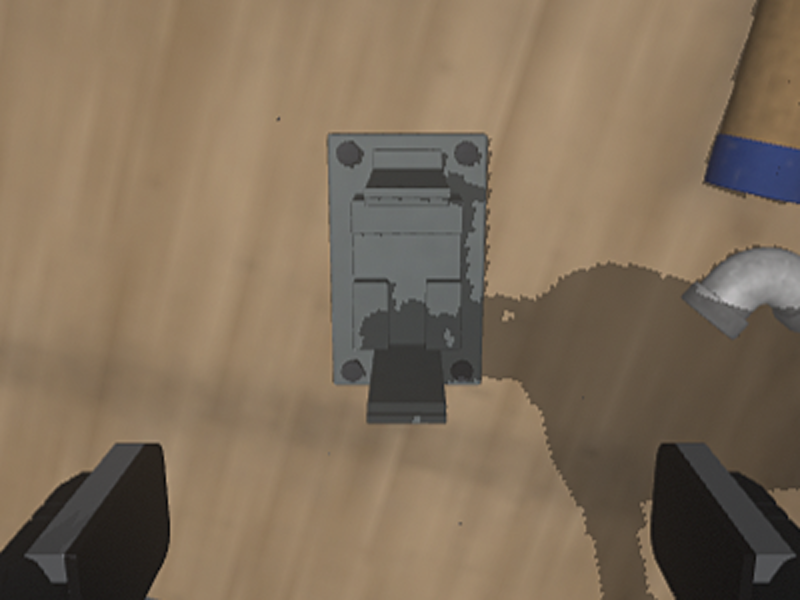

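View pics/bp2_c.png

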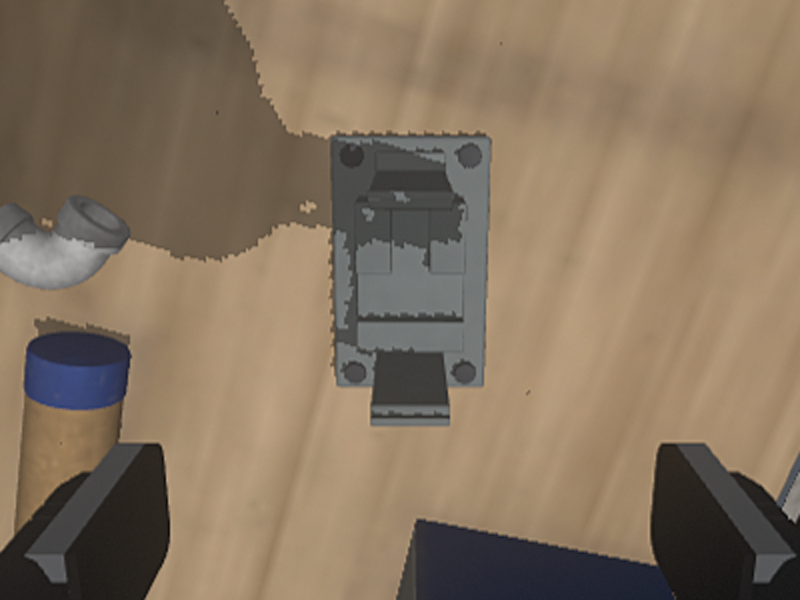

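Fitting the post from both opposite-yaw views, using the foot-plate corners in bp1 at about (284,146) and (364,146), and in bp2 likewise.

```bash
python3 - <<'E'
from h import *
L={'bp1':([(328,133),(489,133),(481,383),(334,384)],[(-.05,-.03),(-.05,.03),(.05,.03),(.05,-.03)]),
'bp2':([(331,136),(491,136),(484,385),(337,386)],[(.05,.03),(.05,-.03),(-.05,-.03),(-.05,.03)])}
for f,(px,q) in L.items():
    P=wcast(f,np.array(px)/2+[120,80]-.25,.008); o,t,res=fitrect(P,q); print(f,o,np.degrees(t),res.tolist())
    # top block corners z=.028 
T={'bp1':([(351,199),(464,199),(463,348),(353,348)],[(-.028,-.02),(-.028,.02),(.028,.02),(.028,-.02)]),
'bp2':([(358,351),(463,351)],[(-.028,.02),(-.028,-.02)])}
for f,(px,q) in T.items():
    P=wcast(f,np.array(px)/2+[120,80]-.25,.028); o,t,res=fitrect(P,q); print(f,o,np.degrees(t),res.tolist())
E
```

```text
bp1 [0.49387154 0.28522282] -163.72096828374458 [[-0.5, -0.4], [-0.4, -0.1], [0.6, 0.6], [0.3, -0.1]]
bp2 [0.49271318 0.28616292] -163.54367639393783 [[0.5, 0.6], [0.7, -0.1], [-0.7, -0.6], [-0.4, 0.1]]
bp1 [0.49388191 0.28524858] -163.4853521703953 [[-0.2, 0.0], [-0.2, -0.1], [0.3, -0.5], [0.1, 0.5]]
bp2 [0.49270475 0.28606717] -163.51346722521865 [[-0.1, 0.4], [0.1, -0.4]]
```

The post fit is consistent: about (0.4933, 0.2857) at -163.6°. Riser pick-up comes next: jaws along 22.8°, centre about (0.6237, -0.0474). Candidates for "riser" are the grey H-notch part at (305,270) in rack1 (chosen), the yellow H-notch parts in side0 at (235,264), (220,305) and (428,236), and riser_done in the finished post at (270,357). The crop confirmed the grey part, standing in the rack beside the blank.

```bash
python3 - <<'E'
from h import *
a=np.radians(22.8); p=np.array([0.6237,-0.0474,0.13]); q=down(a)
r.reach(p,q)
wsnap('pre'); print(r.read_state()['joint_positions'])
r.move_straight(p*[1,1,0]+[0,0,.030],speed=.12,max_force=12)
s=r.read_state(); print(s['eef_pos'],s['contact_force'])
command_gripper(0.03,force=60); s=r.read_state(); print(s['grip_width'],s['eef_pos'],s['contact_force'],s['time_s'])
wsnap('grip1')
pts=tips('grip1')
for sg in(1,-1):
    q=pts[(pts[:,1]*sg>0.025)&(pts[:,1]*sg<.06)]; print(np.round(np.percentile(q[:,2],[90,99,100])*1e3,1))
E
```

```text
pre 11.9333 [ 0.6237 -0.0463  0.1303]
[-1.96307211e-01  6.37987199e-01  1.39431616e+00  3.08820108e-04
  1.10888998e+00 -5.96739925e-01]
[ 0.6242847  -0.04746049  0.03079557] [ 0.54217693  0.32107543 -0.26527355]
0.055303674433910446 [ 0.62426445 -0.04754529  0.0311949 ] [-0.85457208  1.04341477  5.80029478] 13.35
grip1 13.35 [ 0.6243 -0.0475  0.0312]
[32.1 32.9 34.4]
[32.  32.8 34. ]
```

View pics/grip1.png

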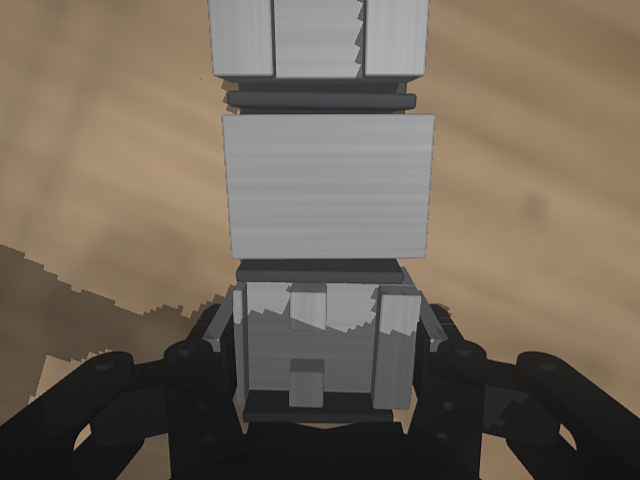

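The riser is gripped by its ends at 55.3 mm, with the wide land (+x) to the right at (400,345). Now I'll lift it, set it on the bench and look.

```bash
python3 - <<'E'
from h import *
P=wcast('grip1',[(245,283),(410,295),(412,408),(248,391),(248,404)],.038); z=np.load('pics/grip1.npz')
print(np.round((P-z['p'])@R.from_quat(z['q']).as_matrix(),4))
s=r.read_state(); p=s['eef_pos']; 
r.move_straight(p*[1,1,0]+[0,0,.15],speed=.15)
s=r.read_state(); print(s['grip_width'],s['contact_force'])
b=np.array([.46,.07]); q=down(np.radians(110))
r.reach((*b,.10),q); 
st=r.move_straight((*b,.032),speed=.12)
st=r.move_straight((*b,.022),speed=.02,max_force=4)
s=r.read_state(); print(st,s['eef_pos'],s['contact_force'],s['time_s'])
E
```

```text
[[ 0.0241 -0.0228 -0.0069]
 [ 0.0203  0.0254 -0.0068]
 [-0.0189  0.0283 -0.0067]
 [-0.0125 -0.0238 -0.0068]
 [-0.0173 -0.0241 -0.0068]]
0.05552917775240496 [-0.26032791 -0.25750661 -3.12545969]
True [0.4605057  0.07001985 0.02615447] [-0.48063757  0.16755883  6.52792774] 16.675
```

```bash
python3 - <<'E'
from h import *
command_gripper(0.085); s=r.read_state(); p=s['eef_pos']; print(p,s['contact_force'])
r.move_straight(p*[1,1,0]+[0,0,.12],speed=.15)
wsnap('bench1')
b=p.copy(); b[2]=.10
r.reach(b,down(np.radians(20))); 
wsnap('bench2'); print(r.read_state()['time_s'])
E
```

```text
[0.45970913 0.06998397 0.0252343 ] [0.13937765 0.35993146 1.01433998]
bench1 17.8667 [0.4592 0.07   0.1194]
bench2 19.3167 [0.4596 0.07   0.0997]
19.3667
```

View pics/bench1.png

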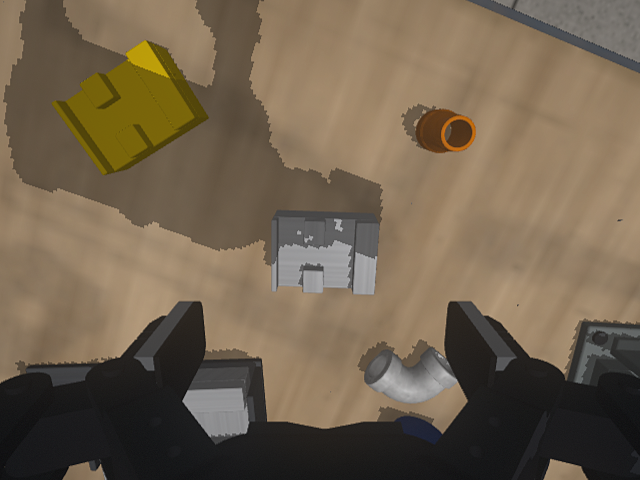

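View pics/bench2.png

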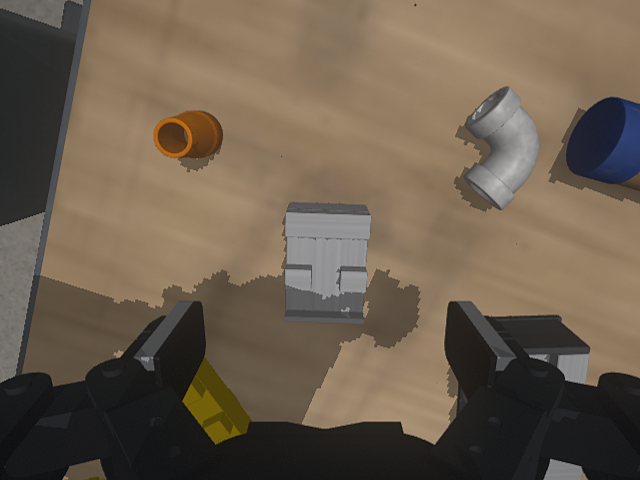

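```bash
python3 - <<'E'
from h import *
im=cv2.imread('pics/bench2.png')[190:340,260:390]; cv2.imwrite('pics/b2c.png',cv2.resize(im,None,fx=4,fy=4,interpolation=2))
P=wcast('bench2',[(286,214),(370,214),(364,322),(286,322)],.033); z=np.load('pics/bench2.npz'); print(np.round((P-z['p'])@R.from_quat(z['q']).as_matrix()*1e3,1))
E
```

```text
[[ 27.9 -17.5  66.8]
 [ 27.9  21.3  66.7]
 [-27.2  19.9  66.7]
 [-27.2 -19.   66.7]]
```

View pics/b2c.png

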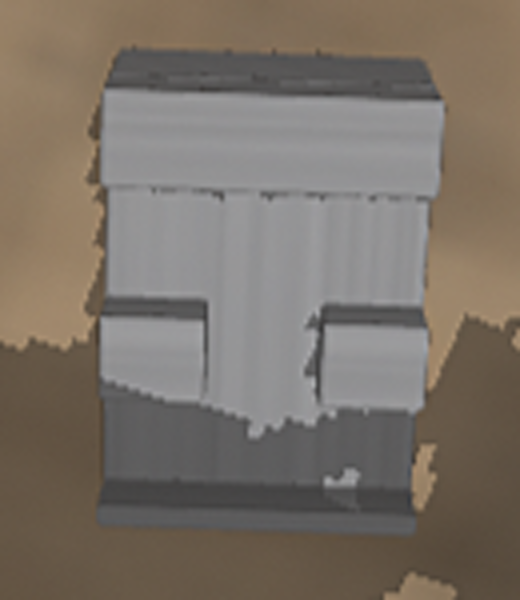

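```bash
python3 - <<'E'
from h import *
s=r.read_state(); b=np.array([.4597,.0700])
r.move_straight((*b,.031),speed=.12,max_force=10)
command_gripper(0.02,force=60); s=r.read_state(); print(s['grip_width'],s['eef_pos'],s['contact_force'])
z0=s['eef_pos'][2]
r.move_straight((*b,.15),speed=.15); wsnap('held'); 
pts=tips('held')
for sg in(1,-1):
    q=pts[(pts[:,1]*sg>0.021)&(pts[:,1]*sg<.05)]; print(np.round(np.percentile(q[:,2],[90,99,100])*1e3,1))
q=down(np.radians(106.4)); o=np.array([.4933,.2857])
r.reach((*o,.15),q); r.hold(.2); wsnap('over'); s=r.read_state(); print(s['eef_pos'],s['time_s'],z0)
E
```

```text
0.038825517635821705 [0.46009321 0.07003121 0.03185592] [-1.53109888  0.52195996  6.7584921 ]
held 21.525 [0.459  0.07   0.1492]
[-19.2  11.2  21.2]
[-20.8  12.5  20.7]
over 22.8 [0.4935 0.2847 0.15  ]
[0.49354709 0.28482791 0.15006435] 22.85 0.03185591559363279
```

View pics/held.png

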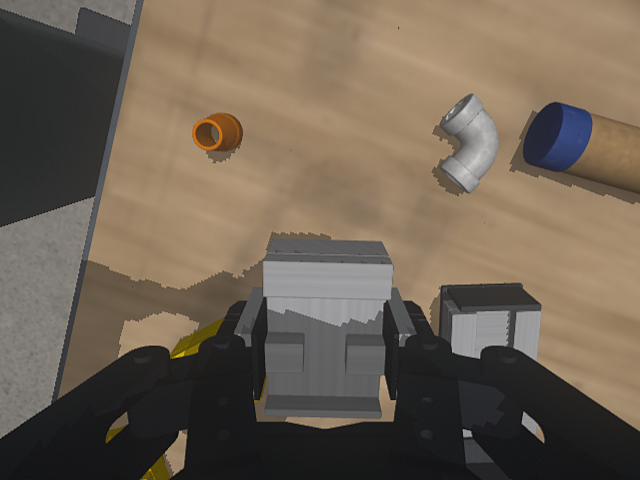

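View pics/over.png

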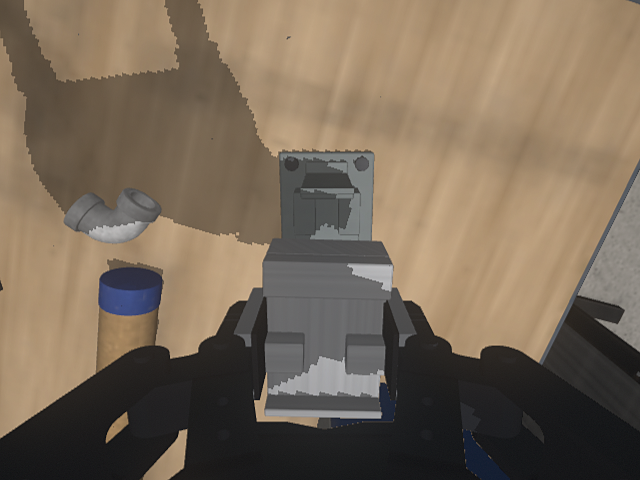

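Both the riser's wide land and the notch stem point up in the picture, so the orientation is right. I'll check the part's offset in the hand, then lower it.

```bash
python3 - <<'E'
from h import *
z=np.load('pics/over.npz'); P=wcast('over',[(264,263),(393,264),(379,413),(264,410)],z['p'][2]+.0011);print(np.round((P-z['p'])@R.from_quat(z['q']).as_matrix()*1e3,1))
o=np.array([.4933,.2857])
r.move_straight((*o,.075),speed=.12,max_force=12); r.hold(.2); s=r.read_state(); e=o-s['eef_pos'][:2]; print(s['eef_pos'],s['contact_force'],e,R.from_quat(s['eef_rot']).as_matrix()[:,1])
E
```

```text
[[ 27.5 -17.8  -1.1]
 [ 27.2  21.1  -1.1]
 [-26.1  18.8  -1.1]
 [-24.9 -20.   -1.1]]
[0.49375894 0.28589817 0.07588926] [-0.28016023 -0.80975877 -2.93447984] [-0.00045894 -0.00019817] [-2.82342506e-01  9.59313651e-01  1.66399261e-04]
```

```bash
python3 - <<'E'
from h import *
o=np.array([.4933,.2857])+[-.0003,-.0002]
r.move_straight((*o,.062),speed=.06,max_force=12)
st=r.move_straight((*o,.049),speed=.02,max_force=8); s=r.read_state(); print(st,s['eef_pos'],s['contact_force'],s['torque'],s['time_s'])
wsnap('seat1')
E
```

```text
True [0.49307939 0.28551905 0.05292572] [-0.75124286 -0.56445177  5.57450713] [0.05742858 0.1565075  0.07453345] 24.6917
seat1 24.6917 [0.4931 0.2855 0.0529]
```

View pics/seat1.png

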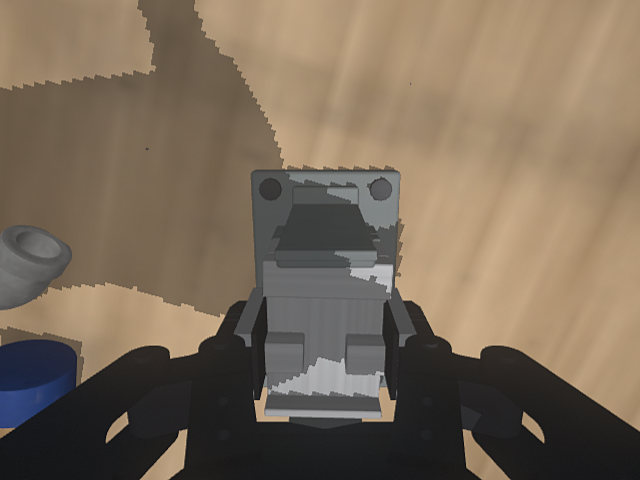

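The contact height gives an origin of 21.0 mm, so the riser is home. I'll release and verify.

```bash
python3 - <<'E'
from h import *
command_gripper(0.085); s=r.read_state(); p=s['eef_pos']; print(p,s['contact_force'])
r.move_straight(p*[1,1,0]+[0,0,.20],speed=.2); wsnap('rs'); print(r.read_state()['time_s'])
im=cv2.imread('pics/rs.png')[100:350,220:480]; cv2.imwrite('pics/rs_c.png',cv2.resize(im,None,fx=2.3,fy=2.3,interpolation=2))
E
```

```text
[0.49228381 0.28519376 0.0518292 ] [-0.75588944 -0.59349348  0.05119258]
rs 26.15 [0.4916 0.2849 0.1989]
26.2
```

View pics/rs_c.png

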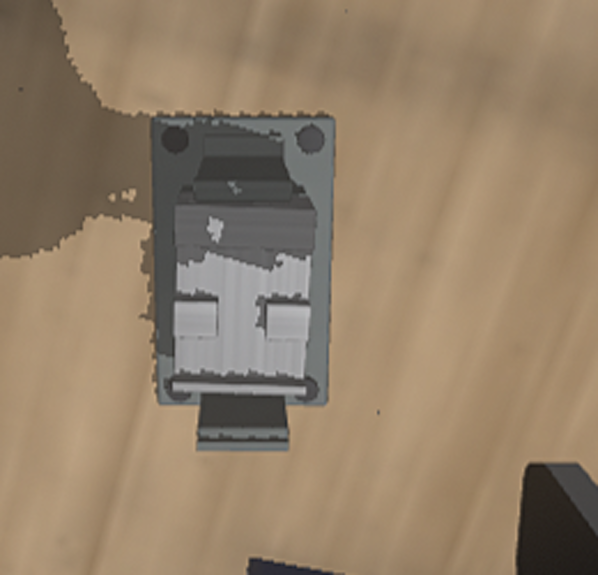

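```bash
python3 - <<'E'
from h import *
P=wcast('rs',np.array([(175,206),(317,207),(306,393),(172,392)])/2.3+[220,100],.054)
o,t,res=fitrect(P,[(.028,.02),(.028,-.02),(-.028,-.02),(-.028,.02)]);print(o,np.degrees(t),res.tolist())
P=wcast('rs',np.array([(151,117),(335,117),(327,404),(158,404)])/2.3+[220,100],.008)
o,t,res=fitrect(P,[(.05,.03),(.05,-.03),(-.05,-.03),(-.05,.03)]);print(o,np.degrees(t),res.tolist())
d=np.load('pics/rs.npz')['d']; K,T=wcam('rs')
for c in [(245,225),(245,350),(185,320),(290,320)]:
    u,v=np.array(c)/2.3+[220,100]; D=d[int(v),int(u)]; print(c,(T@[(u-K[0,2])*D/K[0,0],(v-K[1,2])*D/K[1,1],D,1])[:3])
# cradle pick
a=np.radians(22.8); p=np.array([.5843,.0449,.13]); r.reach(p,down(a)); wsnap('prec')
E
```

```text
[0.4930582  0.28614106] -165.11079281006084 [[0.4, 0.4], [-0.3, 0.2], [-0.4, -0.5], [0.3, -0.1]]
[0.49295358 0.28624594] -163.6554346730159 [[0.5, 0.5], [0.7, -0.1], [-0.5, -0.6], [-0.7, 0.2]]
(245, 225) [0.47140466 0.28053017 0.05287629]
(245, 350) [0.50917208 0.29170849 0.0463531 ]
(185, 320) [0.5028496  0.27164182 0.05435498]
(290, 320) [0.49447401 0.3010185  0.05343907]
prec 27.2417 [0.584  0.0455 0.1297]
```

View pics/prec.png

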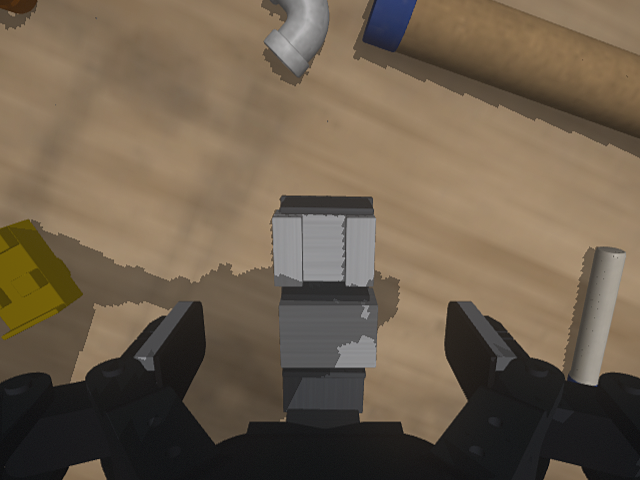

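```bash
python3 - <<'E'
from h import *
z=np.load('pics/prec.npz'); P=wcast('prec',[(273,217),(375,217),(374,285),(275,285)],.034);L=(P-z['p'])@R.from_quat(z['q']).as_matrix();print(np.round(L*1e3,1))
c=P.mean(0)[:2]; print(c)
r.move_straight((*c,.030),speed=.12,max_force=12)
command_gripper(0.03,force=60); s=r.read_state(); z0=s['eef_pos'][2]; print(s['grip_width'],s['eef_pos'],s['contact_force'],s['time_s'])
p=s['eef_pos']; r.move_straight((*p[:2],.15),speed=.15)
s=r.read_state(); print(s['grip_width'],s['contact_force'],s['time_s']); wsnap('cheld')
E
```

```text
[[ 19.7 -27.3  95.7]
 [ 19.7  27.3  95.7]
 [-19.5  28.   95.6]
 [-19.5 -27.6  95.7]]
[0.58405112 0.04569131]
0.05485135343406386 [0.58445141 0.04561467 0.03104126] [-1.61182804  0.04586921  4.89950044] 28.6583
0.05508703886504673 [-0.2229193  -0.20593215 -2.48179349] 29.6083
cheld 29.6083 [0.5837 0.0456 0.1489]
```

View pics/cheld.png

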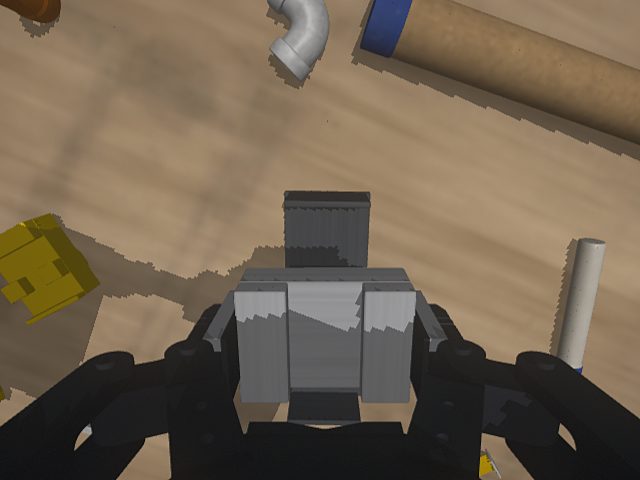

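The cradle is held by its ends. Its channel is symmetric, so I need to see the lug to know which way +x points. I'll set it on the bench and view its long side with the wrist tilted.

```bash
cat >> h.py <<'E'
def lookpose(target,az,el,dist,flip=1):
    u=np.array([np.cos(el)*np.cos(az),np.cos(el)*np.sin(az),np.sin(el)]); c=np.asarray(target)+dist*u; z=-u
    x=np.cross(z,[0,0,1.]); x/=np.linalg.norm(x); y=np.cross(z,x)
    T=np.eye(4);T[:3,:3]=np.c_[x,y,z];T[:3,3]=c
    T=T@np.linalg.inv(np.array(optics.camera_model('wrist')['tool_from_camera'])); return T[:3,3],R.from_matrix(T[:3,:3]).as_quat()
E
python3 - <<'E'
from h import *
b=np.array([.46,.07]); q=down(np.radians(110))
r.reach((*b,.10),q); 
r.move_straight((*b,.033),speed=.12)
st=r.move_straight((*b,.021),speed=.02,max_force=4)
s=r.read_state(); print(st,s['eef_pos'],s['contact_force'],s['time_s'])
command_gripper(0.085); s=r.read_state(); p=s['eef_pos']; print(p)
np.save('cb.npy',p)
r.move_straight(p*[1,1,0]+[0,0,.14],speed=.2)
done=0
for el in(35,40,45,50,55):
    for d in (.25,.22,.28):
        P,Q=lookpose((*p[:2],.012),np.radians(200),np.radians(el),d)
        j=r.solve_ik(P,Q); 
        if j is not None and not done:
            print(el,d,P,np.round(j,2)); done=1; best=(P,Q)
if done:
    r.reach(*best); r.hold(.1); wsnap('lug'); print(r.read_state()['time_s'])
    im=cv2.imread('pics/lug.png')[100:380,160:480]; cv2.imwrite('pics/lug_c.png',cv2.resize(im,None,fx=2.1,fy=2.1,interpolation=2))
E
```

```text
True [0.4603665  0.07001281 0.025999  ] [-1.23660011 -0.85343683  6.84830056] 32.1417
[0.45956513 0.07000806 0.02513249]
```

```bash
ls pics/lug_c.png
```

```text
ls: cannot access 'pics/lug_c.png': No such file or directory
```

```bash
python3 - <<'E'
from h import *
p=np.load('cb.npy'); j0=np.array(r.read_state()['joint_positions']); print(np.round(j0,2))
for el in(35,45,55,62):
  for az in (20,0,40,60,-20,-40,200,230,250,170,150):
    for d in (.22,.27,.32):
        P,Q=lookpose((*p[:2],.012),np.radians(az),np.radians(el),d)
        j=r.solve_ik(P,Q)
        if j is not None: print(el,az,d,np.round(P,3),np.round(np.array(j),2)); break
E
```

```text
[-0.01  0.37  1.85  0.    0.92 -1.93]
35 20 0.22 [0.546 0.101 0.035] [ 0.14  1.36  0.63 -0.27  2.36 -1.84]
35 0 0.22 [0.552 0.07  0.035] [-0.01  1.37  0.62 -0.01  2.39 -1.58]
35 40 0.22 [0.53  0.129 0.035] [ 0.29  1.3   0.78 -0.48  2.21 -2.01]
35 60 0.22 [0.506 0.15  0.035] [ 0.44  1.21  1.02 -0.63  1.99 -2.09]
35 -20 0.22 [0.546 0.038 0.035] [-0.16  1.31  0.76  0.23  2.29 -1.35]
35 -40 0.22 [0.53  0.01  0.035] [-0.32  1.23  0.99  0.42  2.1  -1.22]
35 230 0.22 [ 0.4   -0.     0.035] [-1.    1.02  2.36  1.36  1.18 -1.82]
35 250 0.22 [ 0.428 -0.016  0.035] [-0.86  0.96  2.03  1.02  1.31 -1.44]
45 20 0.22 [0.541 0.099 0.05 ] [ 0.14  1.22  0.81 -0.22  2.16 -1.8 ]
45 0 0.22 [0.546 0.07  0.05 ] [-0.01  1.22  0.8  -0.01  2.19 -1.58]
45 40 0.22 [0.526 0.125 0.05 ] [ 0.28  1.17  0.93 -0.41  2.03 -1.97]
45 60 0.22 [0.503 0.145 0.05 ] [ 0.42  1.09  1.13 -0.56  1.84 -2.08]
45 -20 0.22 [0.541 0.04  0.05 ] [-0.16  1.18  0.91  0.19  2.1  -1.38]
45 -40 0.22 [0.526 0.014 0.05 ] [-0.31  1.1   1.1   0.37  1.94 -1.23]
45 230 0.22 [0.403 0.004 0.05 ] [-0.92  0.83  2.39  1.4   1.05 -1.66]
45 250 0.22 [ 0.
[... 679 characters left out ...]
1.44]
62 20 0.22 [0.527 0.094 0.074] [ 0.12  0.98  1.1  -0.16  1.82 -1.78]
62 0 0.22 [0.531 0.07  0.074] [-0.01  0.98  1.09 -0.01  1.83 -1.58]
62 40 0.22 [0.515 0.116 0.074] [ 0.24  0.94  1.18 -0.31  1.72 -1.96]
62 60 0.22 [0.496 0.132 0.074] [ 0.36  0.88  1.34 -0.46  1.57 -2.1 ]
62 -20 0.22 [0.527 0.045 0.074] [-0.14  0.95  1.17  0.15  1.78 -1.39]
62 -40 0.22 [0.514 0.024 0.074] [-0.27  0.89  1.32  0.29  1.65 -1.23]
62 200 0.22 [0.392 0.046 0.074] [-0.49  0.53  2.66  2.34  0.8  -1.63]
62 230 0.22 [0.413 0.015 0.074] [-0.69  0.53  2.36  1.31  0.8  -1.2 ]
62 250 0.22 [0.435 0.003 0.074] [-0.66  0.59  2.11  0.92  0.98 -1.05]
62 170 0.22 [0.389 0.083 0.074] [ 0.2   0.52  2.6   3.53  0.75 -1.58]
```

```bash
python3 - <<'E'
from h import *
p=np.load('cb.npy')
for el,d in((40,.31),(45,.31),(45,.28),(50,.28),(50,.25)):
    P,Q=lookpose((*p[:2],.012),np.radians(20),np.radians(el),d); j=r.solve_ik(P,Q)
    if j is None: continue
    M=R.from_quat(Q).as_matrix(); print(el,d,P,'tips',[np.round(P+M@[0,s*.057,.015],3).tolist() for s in(1,-1)],np.round(j,2)); 
    r.reach(P,Q); r.hold(.1); wsnap('lug'); print(r.read_state()['time_s']); break
im=cv2.imread('pics/lug.png')[100:380,160:480]; cv2.imwrite('pics/lug_c.png',cv2.resize(im,None,fx=2.1,fy=2.1,interpolation=2))
E
```

```text
40 0.31 [0.60884865 0.12387798 0.10041467] tips [[0.577, 0.173, 0.094], [0.615, 0.066, 0.094]] [ 0.16  1.45  0.17 -0.36  2.63 -1.97]
lug 34.8833 [0.6091 0.1234 0.1014]
34.9333
```

View pics/lug_c.png

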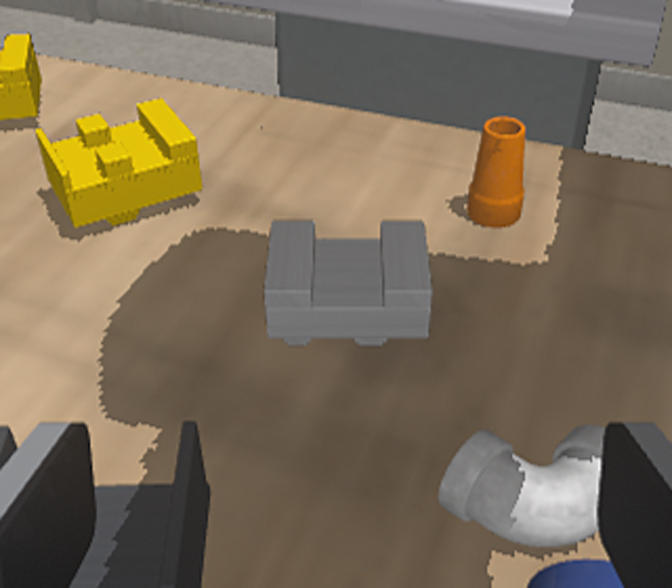

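The lug bars show at crop (285–312, 340) and (355–387, 342) under a body spanning 267–430. That puts them at about -22…-12 mm and +2…+13 mm, so +x is to the right, at world 110°, the same sense as the riser had. Regripping by the long sides.

```bash
python3 - <<'E'
from h import *
p=np.load('cb.npy'); b=p[:2]
r.reach((*b,.11),down(np.radians(20))); r.hold(.15); wsnap('cb2')
e=r.read_state()['eef_pos']; print(e)
r.move_straight((*b,.0285),speed=.12,max_force=10)
command_gripper(0.02,force=70); s=r.read_state(); print(s['grip_width'],s['eef_pos'],s['contact_force']); np.save('z0.npy',s['eef_pos'][2])
r.move_straight((*b,.17),speed=.15); wsnap('cheld2'); s=r.read_state(); print(s['grip_width'],s['contact_force'],s['time_s'])
q=down(np.radians(106.2)); o=np.array([.4931,.2858])
r.reach((*o,.17),q); r.hold(.2); wsnap('cover'); s=r.read_state(); print(s['eef_pos'],s['time_s'])
E
```

```text
cb2 36.6583 [0.4603 0.07   0.1097]
[0.46012907 0.07003334 0.10966803]
0.03843474555370507 [0.46014746 0.07005438 0.02940591] [-1.54833909 -0.23339347  7.14169251]
cheld2 39.125 [0.4589 0.07   0.1691]
0.03817411197054669 [ 0.33119626 -0.37534865 -2.72011678] 39.175
cover 40.4 [0.4934 0.2848 0.1701]
[0.49335776 0.28492236 0.1701182 ] 40.45
```

View pics/cover.png

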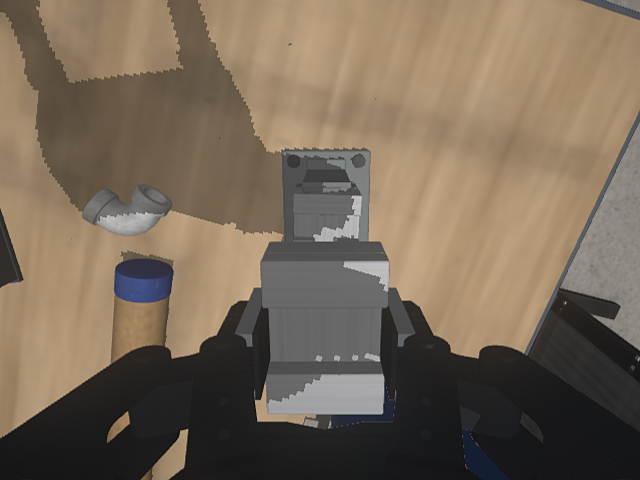

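View pics/cb2.png

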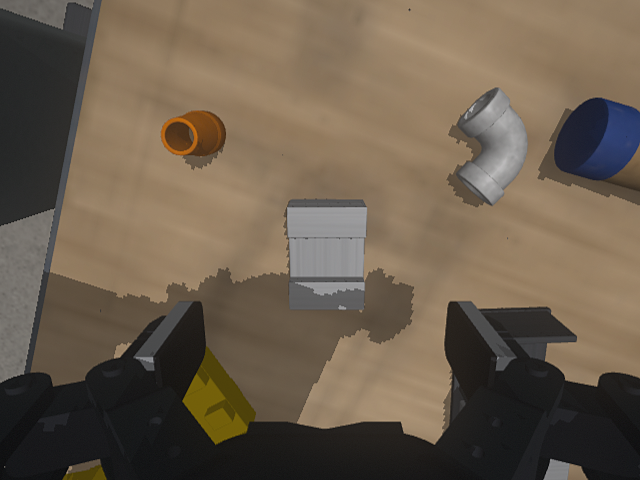

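The cradle is held square over the post, +x up, with the riser visible at (325,210). Lowering it in stages.

```bash
python3 - <<'E'
from h import *
z=np.load('pics/cover.npz'); P=wcast('cover',[(261,263),(388,263),(383,412),(267,412)],z['p'][2]-.0004);print(np.round((P-z['p'])@R.from_quat(z['q']).as_matrix()*1e3,1))
z=np.load('pics/cb2.npz'); P=wcast('cb2',[(288,207),(366,207),(364,309),(290,309)],.029);print(np.round((P-z['p'])@R.from_quat(z['q']).as_matrix()*1e3,1))
o=np.array([.4931,.2858])
r.move_straight((*o,.096),speed=.12,max_force=12); r.hold(.25); s=r.read_state(); e=o-s['eef_pos'][:2]; print(s['eef_pos'],s['contact_force'],e)
o2=o+e
r.move_straight((*o2,.087),speed=.05,max_force=12)
st=r.move_straight((*o2,.072),speed=.02,max_force=8); s=r.read_state(); print(st,s['eef_pos'],s['contact_force'],s['torque'],s['time_s'])
wsnap('seat2')
E
```

```text
[[ 27.  -19.    0.4]
 [ 27.   19.8   0.4]
 [-26.9  20.4   0.4]
 [-26.9 -19.2   0.4]]
[[ 27.6 -17.7  80.7]
 [ 27.6  20.8  80.7]
 [-27.6  21.3  80.7]
 [-27.6 -18.   80.7]]
[0.49344987 0.285956   0.09676069] [ 0.48845819  0.44729671 -2.49965521] [-0.00034987 -0.000156  ]
True [0.49283624 0.28557571 0.07642674] [ 0.09699579 -0.02051024  3.96537371] [-0.01785832  0.10339727 -0.01077683] 42.3583
seat2 42.3583 [0.4928 0.2856 0.0764]
```

View pics/seat2.png

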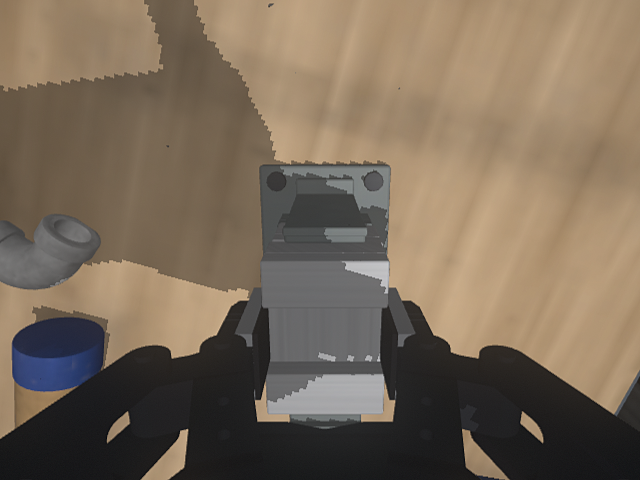

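The origin is 76.4 - 29.4 = 47.0 mm above the bench, so the cradle is seated. I'll release, retreat and verify from two views.

```bash
python3 - <<'E'
from h import *
command_gripper(0.085); s=r.read_state(); p=s['eef_pos']; print(p,s['contact_force'])
r.move_straight(p*[1,1,0]+[0,0,.23],speed=.2); r.hold(.2); wsnap('fin'); 
im=cv2.imread('pics/fin.png')[100:350,220:480]; cv2.imwrite('pics/fin_c.png',cv2.resize(im,None,fx=2.3,fy=2.3,interpolation=2))
d=np.load('pics/fin.npz')['d']; K,T=wcam('fin')
im,_=snap('side','sidef'); cv2.imwrite('pics/sidef_c.png',cv2.resize(im[130:390,180:440],(600,600),interpolation=2)[:,:,::-1])
print(r.read_state()['time_s'])
E
```

```text
[0.49198815 0.28524605 0.07529659] [-0.2030639  -0.2231342   0.21076687]
fin 44.0583 [0.4916 0.2851 0.2287]
44.1583
```

View pics/fin_c.png

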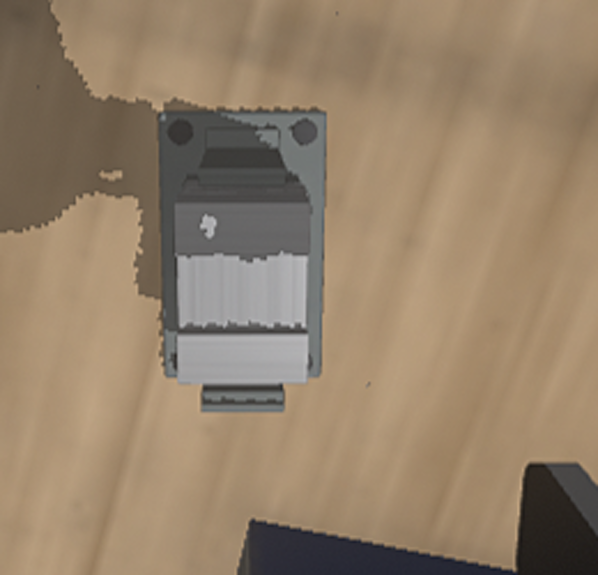

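View pics/sidef_c.png

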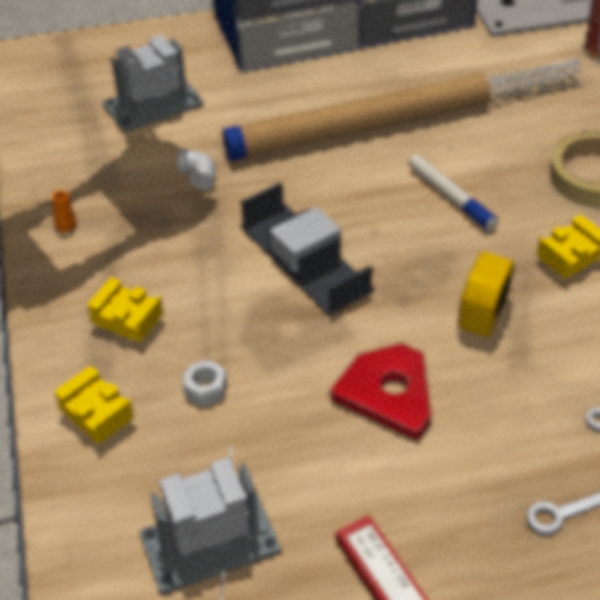

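The side view shows the built post at crop (150,75), with the blank still in the rack at (305,240) and everything else in place. One last numeric check of the cradle, then I'll hand in.

```bash
python3 - <<'E'
from h import *
P=wcast('fin',np.array([(175,203),(309,203),(307,382),(178,382)])/2.3+[220,100],.076)
o,t,res=fitrect(P,[(.028,.02),(.028,-.02),(-.028,-.02),(-.028,.02)]);print(o,np.degrees(t),res.tolist())
d=np.load('pics/fin.npz')['d']; K,T=wcam('fin')
for c in [(190,240),(290,235),(190,360),(290,365)]:
    u,v=np.array(c)/2.3+[220,100]; D=d[int(v),int(u)]; print((T@[(u-K[0,2])*D/K[0,0],(v-K[1,2])*D/K[1,1],D,1])[:3])
r.finish_job()
E
```

```text
[0.49284502 0.28612809] -163.67435329482805 [[0.3, 0.7], [0.7, -0.4], [-0.4, -0.4], [-0.6, 0.2]]
[0.48116892 0.26681513 0.07613071]
[0.47160605 0.29447736 0.07599336]
[0.51744579 0.27667987 0.07424545]
[0.50984586 0.30616218 0.07620548]
the job is handed in; nothing more can be done
```

The riser and then the cradle are both seated on the bare post. Each was gripped by its ends in the rack, set down on the bench, and regripped by its long sides before being lowered in. I handed the job in at about 44 s of the 72 s limit; the system gives no verdict.

| | Riser | Cradle |
|---|---|---|
| Contact height of its origin (nominal) | 21.0 mm (21) | 47.0 mm (47) |
| Measured centre | within about 0.5 mm of the post | within about 0.6 mm of the post |
| Angle in the post | about 1.4° off the post's | matches the post's |

- **Cradle direction:** its channel looks the same both ways, so I checked the lug in a tilted wrist view before regripping.
- **Cradle height:** after release, depth readings on its top were 74 to 76 mm against 76 mm nominal. One corner reads about 2 mm low, within camera noise.
- **Surroundings:** in the final side picture the blank is still in the rack, and the finished post and the other things on the bench look unmoved. I compared these by eye and did not measure them.

No check failed. The only disagreements were the riser's angle and that one depth reading, both small.

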